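# Snap the drainer back into the soap box

## Task

The soap box has just been rinsed out: put its slotted drainer back. Lay it ribs up between the two spring clips at the ends of the box and press its ends in, gently because the box is thin plastic, until both clips have snapped over them and it sits fully home on its seats. Then take your hand off, and leave the tumbler, the toothbrush stand and the tongue cleaner where they are.

Things in the scene. Friction and masses are not known exactly. Their poses are not given: they have to be found in the camera images.
- soap_box: white open plastic soap box, 113 (x) x 69 mm (y), fixed to the tiles by suction feet; origin: centre of its underside, 0 to 6 mm over the tiles as the feet are squashed more or less. Corner walls 28 mm high leave the drainer 2 mm of play; the middle 68 mm of each long side is cut down to 18 mm, room for fingers. It cracks when the contact forces on it sum to over 28 N, a push of about 20 N
- seat (a point): centre of the box at the height of its four hard corner seats, 24 mm above the soap box's origin: the drainer's origin lies here when it is fully home
- drainer: green rigid soap drainer, 104 (x) x 60 (y) x 12 mm, about 60 g, loose, right way up; either way round fits. Origin: centre of its underside. Side bars and five slats along x have their tops at 12 mm, the end bars (outer 4 to 6 mm) at 8 mm. Ends chamfered 30 degrees off vertical, 4.6 mm narrower at the underside. Laid on the clips its underside is 30 mm above the soap box's origin, 6 mm above home
- end_1 (a point): top outer edge of the drainer's +x end: 52 mm from the drainer's origin along x, 8 mm up; 32 mm above the soap box's origin when that end is home. Pressing the slats about 28 mm from the drainer's middle towards an end snaps in that end
- end_2 (a point): the same at the drainer's -x end (-52 mm along x, 8 mm up)
- clip_a (a joint): grey spring clip at the box's +x end, a tab 22 mm wide, hinged low, top 40 mm above the box's origin. 0 = closed, grows as it bends outward (rad), up to 0.1 to let the drainer's end pass. The finger push rises to 12 to 18 N at the first end (7 to 14 N at the second) just before the snap, 1 mm above home; then it drops and climbs again steeply on the hard seat. Both ends at once take too much
- clip_b (a joint): the same clip at the box's -x end
- clip_a_nose (a point): tip of the inward nose of the +x clip, 49 mm from the box's centre, 33 mm above its origin; above it the clip's inside slopes outward as a lead-in, below it the nose holds the end bar down
- clip_b_nose (a point): the same on the -x clip
- tumbler: steel tumbler standing upright, 72 mm across, 95 mm high; origin at the centre of its underside. Not to be moved
- brush_stand: grey toothbrush stand of hard silicone, 130 (x) x 44 x 60 mm high, five slots, two toothbrushes in it up to 215 mm high; origin at the centre of its underside. Not to be moved
- tongue_cleaner: orange tongue cleaner lying flat, 157 mm long (x; loop at +x, 54 mm wide), 6 mm thick; origin on its underside near the middle, 73 mm from the handle's end. Not to be moved
- mirror: chrome swivel mirror on a pivot arm, 110 mm round foot, 275 mm high, fixed, off to the robot's right; origin at the centre of its underside
Things that resemble listed ones, but are neither listed nor needed, are in the scene too. Of the things like the drainer, leave any that is orange; of the rest the larger one is meant.

How it is judged:
By the outcome, as a careful person would: the job done as asked, in the order asked, and still so for the second after the job is handed in, with the robot touching nothing.
It also fails if it takes over 72 s, if anything falls off the work surface, if the arm or the gripper's body presses on something with over 40 N, if the wrist force passes 120 N, or if a joint passes its speed limit or range.

## Robot

A 7-joint arm with a two-finger parallel gripper is mounted at the origin on the work surface. World frame = base frame: x ahead of the robot, y to its left, z up, the work surface at z = 0. Lengths are in m, angles in rad, forces in N, time in s.
With the tool pointing down it reaches from about 0.4 to 0.85 m from the base axis. Payload 10.4 kg.
Tool frame: the origin (TCP) lies on the centre line of the jaws, within the pads' length; the fingertips stand 11 mm ahead of it and the grasp point (between the pads) lies 8 mm behind it; z points along the fingers, y is the line along which they close (so a half turn about z gives the same grasp; the last joint's range is limited). The gripper opens to 87 mm and grips with 3 to 60 N. Pads are 19 mm wide; open, the fingers measure 117 mm over their backs; the gripper's body (75 mm by 190 mm) begins 51 mm behind the grasp point.
Start: joints at [1.2, 0.332, -0.065, 1.46, 0.022, 1.35, -0.088], TCP at [0.213, -0.588, 0.234] pointing down, gripper open.
Joint ranges: [-2.6, 2.6], [-0.5, 2.12], [-1.47, 1.34], [0.16, 2.42], [-1.27, 4.41], [0.06, 2.06], [-2.6, 2.6]. Speed limits (rad/s): [2.22, 2.22, 2.79, 2.79, 3.14, 3.14, 3.14].

## Interface

Orientations are given as a unit quaternion [x, y, z, w].
In Python, from bench import r gives the robot as it stands.
- The arm moves only by the shell command python3 -m pendant 'ROWS' [OPENING] [FORCE]. ROWS is JSON, a list of rows, each a list of 4 numbers: the shift along the tool's x, y, z in m, then the turn about the tool's z in rad. A call has 1 to 8 rows; each row shifts and turns the commanded pose from where the row before left it, along the tool's axes as they then stand; what a row does not reach is not made up. A row lasts 1/12 s, in which the tool goes at most 41.7 mm and 7.16 degrees, less where a joint would pass 70% of its speed; a pose out of reach is approached as far as the arm can. A call with a gripper value outside its range is refused whole. OPENING is the opening, from 0 (shut) to 1 (fully open), set as the call begins (- or left out, the last holds). The fingers move at their own pace and stop on an object; FORCE is the grip in N (left out, the last holds). Time passes only in rows, so rows that do not move let the fingers close. It gives the time, the measured TCP pose, the force, the opening and the grip force at its end, in the units of the state.
- r.read_state(): the state, without advancing time (a new reading comes with each control period).
- r.camera(name): name is "side" or "top"; returns a dict with "img" (420x560x3 uint8, red, green, blue), "camera_matrix" (3x3 intrinsics, pixels), "dist_coeffs" ([k1, k2, p1, p2, k3] as OpenCV has them; the pictures are not rectified), "xyz" and "attitude" of the camera in the world. Camera axes: x right, y down, z forward; pixel columns grow to the right and rows downward; lengths in m; the calibration is good to about 2 mm. A picture is of the moment at which its call begins. There is no depth.
- r.close_job(): hands the job in; it is judged then, once.
Trained networks look in the newest picture that a camera, given by its name, has taken for a name from the list of things; names that differ only in an ending like _2 or _b are one class to them, and where a whole thing is asked for, a point or a joint stands for the part that bears it (a point fixed in the world has none). Each returns a list of dicts, best first, with "score" (0 to 1); they miss things now and then, are a little off and sometimes report something else, mostly with a low value. They report only what shows in the picture. A call takes as long as a camera call. They do not tell look-alikes from the thing itself.
- r.outline_of(thing, camera): "mask" (420x560 bool, what is visible of it) and "bbox" ([centre column, centre row, width, height] in pixels, round what is visible of it).
The state is a dict: "time": time; "joint_positions": joint angles; "joint_vel": joint speeds; "joint_torque": joint torques, N m; "ee_pos": TCP position; "eef_rot": TCP orientation; "ft_force": force on the tool from outside, world axes, zero at the start; "torque": the same for the moment, N m; "width": finger opening in m; "grip_force": force on a finger pad.
Only numpy, scipy, OpenCV 4.12 (cv2) and the standard library are available. Lean on these libraries where they do the work, as an engineer would, in place of code of your own. Each camera call takes 0.05 s, during which the arm holds its last target. There are 200 camera calls.

## Working session

There is one attempt and no reset: what is moved stays moved. The work goes in short steps, Python scripts to look and compute and a shell command to move; the robot and the scene stay as the last step left them, time stands still between calls to the robot, and variables do not carry over. Pictures are saved under pics/ and viewed, at most 10 in all, crops included, and the job is handed in when it is done.

```bash
mkdir -p pics; ls
python3 - <<'E'
from bench import r
import cv2,numpy as np
s=r.read_state();print({k:np.round(v,3).tolist() for k,v in s.items()})
for c in("side","top"):
    d=r.camera(c);cv2.imwrite(f"pics/{c}0.png",d["img"][:,:,::-1])
    print(c,d["camera_matrix"],d["dist_coeffs"],d["xyz"],d["attitude"])
    for t in("drainer","soap_box","clip_a","tumbler","brush_stand","tongue_cleaner","mirror"):
        for o in r.outline_of(t,c):print(c,t,round(o["score"],2),np.round(o["bbox"]),o["mask"].sum(), d["img"][o["mask"]].mean(0).round())
E
```

```text
pics
{'time': 0.0, 'joint_positions': [1.2, 0.333, -0.065, 1.461, 0.022, 1.35, -0.089], 'joint_vel': [0.0, -0.0, 0.0, 0.001, -0.001, 0.0, 0.001], 'joint_torque': [0.0, -62.326, 0.025, -38.99, -0.061, 0.04, 0.0], 'ee_pos': [0.213, -0.587, 0.233], 'eef_rot': [0.985, 0.173, -0.0, -0.001], 'ft_force': [-0.139, -0.028, 0.03], 'torque': [0.0, 0.006, -0.032], 'grip_force': 0.0, 'width': 0.087}
side [[386.54377977   0.         280.78962777]
 [  0.         386.54377977 208.34805691]
 [  0.           0.           1.        ]] [-0.09598689  0.          0.          0.          0.        ] [-0.05598594  0.62140632  0.76591585] [-0.32430418  0.83352185 -0.42143533  0.14986788]
side drainer 0.86 [168. 335.  25.  30.] 525 [ 55. 131.  76.]
side drainer 0.74 [201. 287.  42.  27.] 848 [ 50. 123.  67.]
side drainer 0.56 [249. 318.  48.  30.] 985 [190. 100.  46.]
side soap_box 0.95 [253. 246.  44.  29.] 884 [170. 165. 148.]
side clip_a 0.53 [342. 202.  27.  35.] 683 [81. 83. 81.]
side tumbler 0.94 [343. 203.  26.  38.] 707 [81. 83. 82.]
side brush_stand 0.67 [161. 226.  48.  82.] 1516 [85. 77. 69.]
side 
[... 309 characters left out ...]
] [ 0.43761589 -0.10590556  1.21362955] [ 0.706999   -0.70556775  0.03056288 -0.03731582]
top drainer 0.81 [142. 216.  38.  42.] 882 [ 62. 142.  86.]
top drainer 0.68 [151. 272.  40.  45.] 868 [194. 114.  55.]
top drainer 0.58 [ 91. 237.  24.  27.] 497 [ 54. 131.  74.]
top soap_box 0.43 [448. 220.  65.  65.] 2382 [114. 113. 109.]
top tumbler 0.71 [339. 245.  35.  32.] 687 [126. 124. 121.]
top tumbler 0.62 [217. 213.  40.  48.] 1094 [209. 208. 190.]
top tumbler 0.56 [144. 216.  36.  40.] 848 [ 61. 142.  85.]
top brush_stand 0.9 [141. 143.  40.  64.] 1375 [94. 85. 79.]
top tongue_cleaner 0.67 [248. 148.  21.  56.] 298 [205. 126.  68.]
top mirror 0.76 [449. 219.  66.  66.] 2501 [114. 114. 110.]
```

```bash
cat > h.py <<'E'
import cv2,numpy as np
from scipy.spatial.transform import Rotation as R
from bench import r
def ray(d,uv,z):
    "pixel -> world point on plane z"
    p=cv2.undistortPoints(np.array(uv,float).reshape(-1,1,2),d["camera_matrix"],d["dist_coeffs"])[:,0]
    v=R.from_quat(d["attitude"]).apply(np.c_[p,np.ones(len(p))]);c=np.array(d["xyz"])
    return c+v*((z-c[2])/v[:,2])[:,None]
def proj(d,X):
    M=R.from_quat(d["attitude"]).inv();X=M.apply(np.atleast_2d(X)-d["xyz"])
    return cv2.projectPoints(X,np.zeros(3),np.zeros(3),d["camera_matrix"],d["dist_coeffs"])[0][:,0]
def rect(d,mask,z):
    ys,xs=np.nonzero(mask);P=ray(d,np.c_[xs,ys],z)[:,:2].astype(np.float32)
    return cv2.minAreaRect(P*1000)
E
python3 - <<'E'
from h import *
T=r.camera("top");S=r.camera("side")
for t,z in(("drainer",.012),("tumbler",.095),("soap_box",.03),("brush_stand",.06),("tongue_cleaner",.006)):
    for o in r.outline_of(t,"top"):
        c,wh,a=rect(T,o["mask"],z);print(t,round(o["score"],2),np.round(o["bbox"]),np.round(c),np.round(wh),round(a,1))
a=cv2.resize(T["img"][100:310,60:340],None,fx=2,fy=2,interpolation=3);
b=cv2.resize(S["img"][150:380,100:400],None,fx=2,fy=2,interpolation=3)
cv2.imwrite("pics/a.png",cv2.resize(T["img"][100:300,60:320],None,fx=3,fy=3,interpolation=2)[:,:,::-1]);cv2.imwrite("pics/b.png",cv2.resize(S["img"][150:370,110:400],None,fx=2.7,fy=2.7,interpolation=2)[:,:,::-1])
E
```

```text
drainer 0.97 [ 92. 238.  21.  28.] [473. 386.] [47. 74.] 82.7
drainer 0.69 [152. 274.  38.  47.] [376. 227.] [103.  65.] 33.9
drainer 0.55 [145. 216.  37.  36.] [533. 253.] [105.  62.] 30.9
tumbler 0.85 [337. 243.  29.  30.] [ 455. -254.] [69. 70.] 44.6
soap_box 0.84 [215. 216.  46.  47.] [537.  53.] [120.  74.] 34.4
brush_stand 0.63 [142. 142.  39.  65.] [718. 244.] [181.  94.] 5.4
tongue_cleaner 0.81 [248. 149.  19.  56.] [708. -24.] [155.  49.] 0.6
```

View pics/a.png

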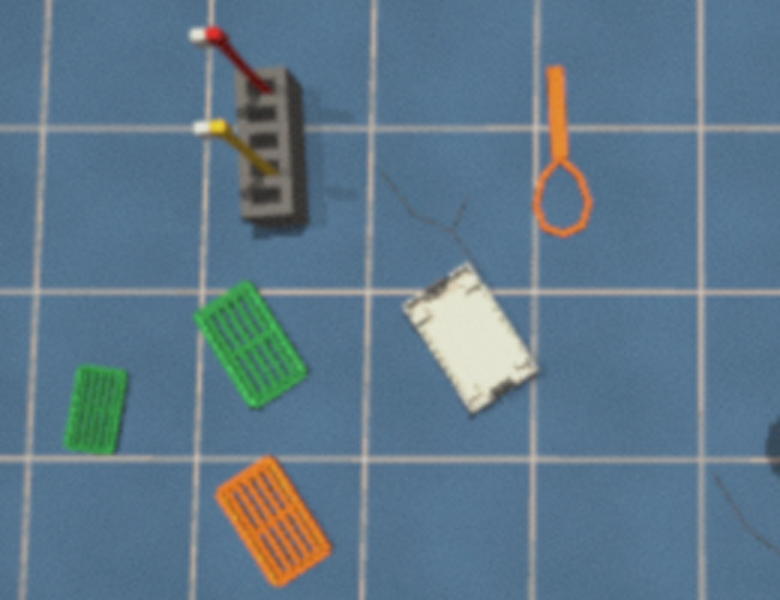

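View pics/b.png

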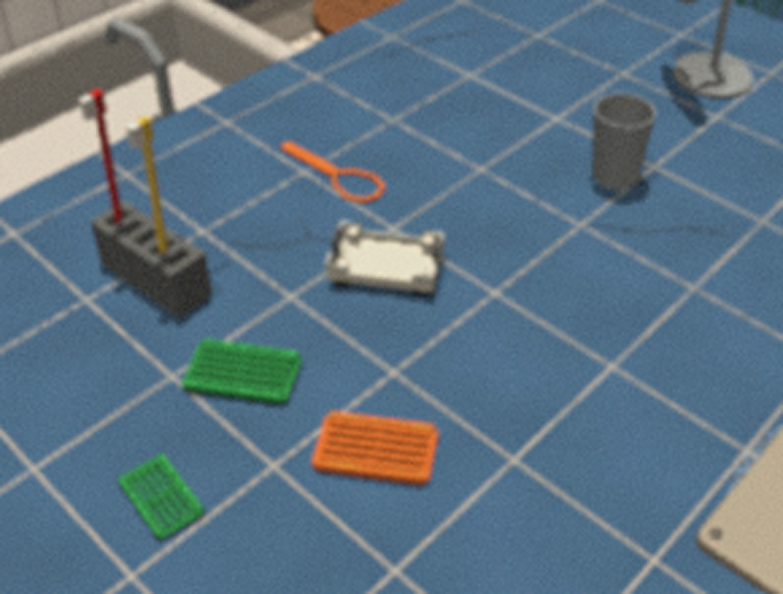

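Candidates, in top image pixels: large green (145,216), small green (92,238), orange (152,274). I choose the large green one. Crop a shows it at about (250,345) next to the white box at (470,340). Crop b shows the same, with the clips standing at the box's ends.

Run:
```python
from h import *
T=r.camera("top")
for o in r.outline_of("mirror","top"): 
    for z in(0,.2,.275):print("mirror",z,rect(T,o["mask"],z))
S=r.camera("side")
for o in r.outline_of("mirror","side"): print(o["bbox"]); b=o["bbox"]; print(ray(S,[[b[0],b[1]+b[3]/2-8]],0))
# repeat estimates
L=[]
for i in range(5):
    T=r.camera("top")
    for t,z in(("drainer",.012),("soap_box",.03)):
        for o in r.outline_of(t,"top"):
            c,wh,a=rect(T,o["mask"],z)
            if min(wh)>55 and max(wh)<150 and T["img"][o["mask"]].mean(0)[0]<100 or t=="soap_box":print(t,np.round(c),np.round(wh),round(a,1))
cv2.imwrite("pics/top.png",T["img"][:,:,::-1])
cr=T["img"][185:250,115:245];cv2.imwrite("pics/c.png",cv2.resize(cr,None,fx=6,fy=6,interpolation=2)[:,:,::-1])
```

```text
mirror 0 ((522.7197875976562, -570.6466064453125), (110.9138412475586, 211.68106079101562), 43.35125732421875)
mirror 0.2 ((508.6952819824219, -494.0594482421875), (92.63577270507812, 176.79714965820312), 43.35171890258789)
mirror 0.275 ((503.4362487792969, -465.3392333984375), (85.78153991699219, 163.71563720703125), 43.35205841064453)
mirror 0 ((538.6119995117188, 57.939334869384766), (116.90983581542969, 71.24170684814453), 33.94712448120117)
mirror 0.2 ((521.9683227539062, 30.938507080078125), (97.64366149902344, 59.5014533996582), 33.947166442871094)
mirror 0.275 ((515.7269287109375, 20.813213348388672), (90.4188232421875, 55.09883499145508), 33.9471435546875)
mirror 0 ((533.4385986328125, 256.1410217285156), (102.85698699951172, 60.30628204345703), 32.318824768066406)
mirror 0.2 ((517.6474609375, 196.47760009765625), (85.90666961669922, 50.36812210083008), 32.318790435791016)
mirror 0.275 ((511.7259216308594, 174.10379028320312), (79.55034637451172, 46.641265869140625), 32.31875991821289)
[371.9, 146.2, 28.1, 76.2]
[[ 0.4973299  -0.53963621  0.        ]]
drainer [530. 251.] [104.  64.] 34.2
soap_box [530. 246.] [100.  59.] 34.7
drainer [531. 252.] [104.  61.] 33.6
soap_box [537.  54.] [115.  68.] 33.9
soap_box [720. -22.] [ 28. 118.] 86.0
drainer [531. 251.] [101.  60.] 33.1
drainer [533. 252.] [106.  62.] 31.1
soap_box [537.  55.] [115.  67.] 33.6
soap_box [ 458. -264.] [69. 69.] 44.8
drainer [532. 252.] [105.  63.] 34.7
soap_box [537.  55.] [117.  71.] 34.8
```

View pics/top.png

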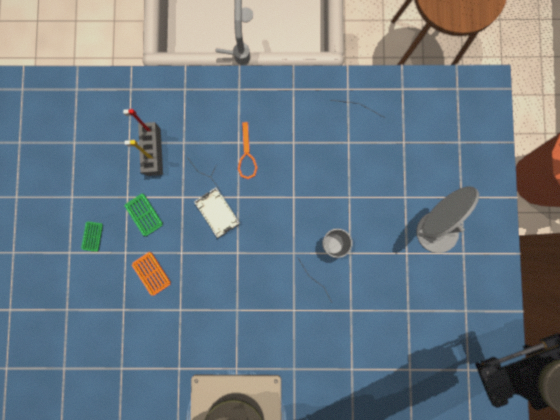

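View pics/c.png

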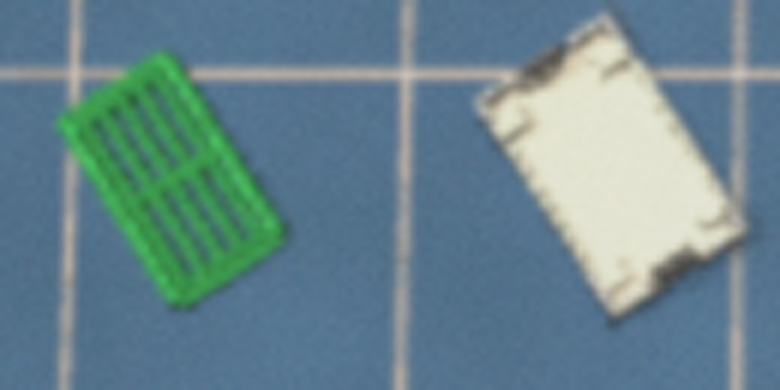

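The top view shows the large green drainer at (143,215), the box at (216,213) and the mirror at (445,215), away from my path. In crop c both clips are visible, and the drainer and box are nearly parallel. Drainer ≈ (0.532, 0.252) at 33°, box ≈ (0.537, 0.054) at 34°. Setting off.

```bash
python3 -m pendant '[[0.024,-0.023,0,0],[0.024,-0.023,0,0],[0.024,-0.023,0,0],[0.024,-0.023,0,0],[0.024,-0.023,0,0],[0.024,-0.023,0,0],[0.024,-0.023,0,0],[0.024,-0.023,0,0]]' 1 15; python3 -m pendant '[[0.024,-0.023,0,0],[0.024,-0.023,0,0],[0.024,-0.023,0,0],[0.024,-0.023,0,0],[0.024,-0.023,0,0],[0.024,-0.023,0,0],[0.024,-0.023,0,0],[0,0,0,0]]'
```

```text
time: 2.77
ee_pos: [0.3313, -0.3477, 0.2337]
eef_rot: [0.985, 0.173, 0.0, 0.0]
ft_force: [-0.5, -0.4, 0.7]
width: 0.0871
grip_force: 0.0
time: 3.43
ee_pos: [0.4364, -0.1343, 0.2341]
eef_rot: [0.984, 0.177, 0.001, -0.0]
ft_force: [-0.3, 1.0, 1.1]
width: 0.0871
grip_force: 0.0
```

```bash
python3 -m pendant '[[0.017,-0.025,0,0],[0.017,-0.025,0,0],[0.017,-0.025,0,0],[0.017,-0.025,0,0],[0.017,-0.025,0,0],[0.017,-0.025,0,0],[0.017,-0.025,0,0],[0.017,-0.025,0,0]]'; python3 -m pendant '[[0.017,-0.025,0,0],[0.017,-0.025,0,0],[0.017,-0.025,0,0],[0.017,-0.025,0,0],[0,0,0,-0.1],[0,0,0,-0.1],[0,0,0,-0.02],[0,0,0,0]]'
cat >> h.py <<'E'
def where(p,long_deg):
    "print tool-axes shift from the present pose to world point p and turn to bring tool x along long_deg"
    s=r.read_state();Q=R.from_quat(s["eef_rot"]);M=Q.as_matrix()
    th=np.degrees(np.arctan2(M[1,0],M[0,0]));e=(long_deg-th+90)%180-90
    print("pos",np.round(s["ee_pos"],4),"th",th.round(2),"tilt",M[:,2].round(3),"shift",np.round(Q.inv().apply(np.array(p)-s["ee_pos"]),4),"turn",np.radians(-e).round(4))
E
python3 - <<'E'
from h import *
for i in range(3):
    T=r.camera("top")
    for t,z in(("drainer",.012),):
        for o in r.outline_of(t,"top"):
            c,wh,a=rect(T,o["mask"],z);print(t,np.round(o["bbox"]),np.round(c),np.round(wh),round(a,1))
    S=r.camera("side")
    for o in r.outline_of("drainer","side"):
            c,wh,a=rect(S,o["mask"],.008);print("side",np.round(o["bbox"]),np.round(c),np.round(wh),round(a,1))
where([.532,.252,.1],33.3)
E
```

```text
time: 4.1
ee_pos: [0.4938, 0.095, 0.2338]
eef_rot: [0.985, 0.173, 0.0, 0.0]
ft_force: [0.6, -0.3, -0.1]
width: 0.0868
grip_force: 0.0
time: 4.77
ee_pos: [0.5235, 0.2106, 0.2334]
eef_rot: [0.96, 0.279, -0.0, 0.0]
ft_force: [-0.4, 0.4, 0.1]
width: 0.087
grip_force: 0.0
drainer [157. 270.  32.  40.] [382. 218.] [103.  42.] 35.0
drainer [146. 217.  33.  38.] [531. 251.] [103.  60.] 34.7
side [250. 318.  54.  29.] [377. 228.] [104.  70.] 33.6
side [200. 287.  41.  29.] [533. 252.] [106.  70.] 33.6
side [169. 334.  26.  30.] [473. 389.] [45. 76.] 81.6
drainer [146. 217.  33.  40.] [530. 255.] [104.  60.] 40.9
drainer [153. 272.  30.  40.] [384. 217.] [105.  42.] 34.0
drainer [214. 211.  46.  48.] [539.  57.] [119.  71.] 33.9
side [169. 335.  27.  25.] [473. 389.] [41. 74.] 81.5
side [200. 286.  38.  29.] [533. 252.] [106.  69.] 34.3
side [250. 317.  50.  26.] [376. 227.] [106.  72.] 32.9
drainer [145. 216.  33.  40.] [531. 253.] [100.  60.] 35.0
drainer [154. 270.  28.  39.] [383. 218.] [104.  43.] 35.2
side [200. 286.  41.  26.] [532. 253.] [104.  67.] 32.2
side [249. 317.  49.  30.] [376. 228.] [102.  68.] 34.0
side [170. 335.  25.  28.] [473. 389.] [45. 79.] 81.5
pos [0.5234 0.211  0.2336] th 32.52 tilt [ 0. -0. -1.] shift [ 0.0293 -0.03    0.1336] turn -0.0136
```

```bash
python3 -m pendant '[[0.015,-0.015,0,-0.014],[0.0145,-0.015,0.02,0],[0,0,0.035,0],[0,0,0.035,0],[0,0,0.035,0],[0,0,0.035,0],[0,0,0.02,0],[0,0,0,0]]'
python3 - <<'E'
from h import *
where([.532,.252,.0145],33.4)
S=r.camera("side");cv2.imwrite("pics/g.png",cv2.resize(S["img"][220:340,120:290],None,fx=4.5,fy=4.5,interpolation=2)[:,:,::-1])
E
```

```text
time: 6.03
ee_pos: [0.5293, 0.2506, 0.0489]
eef_rot: [0.958, 0.287, -0.004, 0.0]
ft_force: [-0.2, 0.1, 0.1]
width: 0.0872
grip_force: 0.0
pos [0.5293 0.2506 0.0489] th 33.34 tilt [-0.007 -0.003 -1.   ] shift [0.0032 0.0004 0.0344] turn -0.0011
```

View pics/g.png

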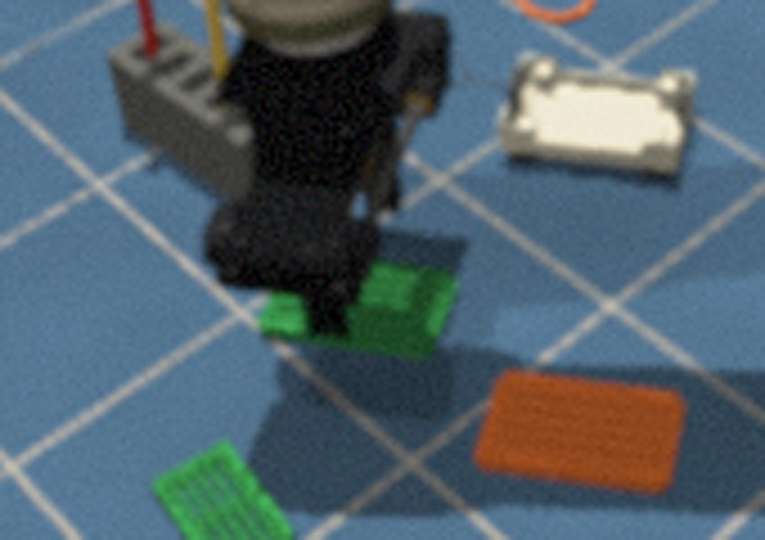

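The gripper is over the large green drainer, with the near finger at (330,320) outside its long side. Lowering and closing.

```bash
python3 -m pendant '[[0.003,0,0.012,0],[0,0,0.012,0],[0,0,0.0105,0],[0,0,0,0],[0,0,0,0]]'; python3 -m pendant '[[0,0,0,0],[0,0,0,0],[0,0,0,0],[0,0,0,0],[0,0,0,0],[0,0,0,0],[0,0,0,0],[0,0,0,0]]' 0 15
```

```text
time: 6.5
ee_pos: [0.5341, 0.2538, 0.0187]
eef_rot: [0.958, 0.287, -0.0, 0.0]
ft_force: [1.1, 0.5, -0.4]
width: 0.087
grip_force: 0.0
time: 7.17
ee_pos: [0.5345, 0.2539, 0.0193]
eef_rot: [0.958, 0.287, 0.0, 0.0]
ft_force: [-0.4, -0.5, 3.2]
width: 0.0598
grip_force: 15.0
```

Run:
```python
from h import *
where([.537,.054,.15],34.0);print(r.read_state()["width"],r.read_state()["grip_force"])
```

```text
pos [0.5345 0.2539 0.0193] th 33.33 tilt [ 0. -0. -1.] shift [-0.1078  0.1684 -0.1307] turn -0.0117
0.05976719528724899 14.999844431877136
```

Only about 4 mm of overlap, so I'll regrip lower.

```bash
python3 -m pendant '[[0,0,0,0],[0,0,0,0],[0,0,0.005,0],[0,0,0,0],[0,0,0,0]]' 0.8; python3 -m pendant '[[0,0,0,0],[0,0,0,0],[0,0,0,0],[0,0,0,0],[0,0,0,0],[0,0,0,0],[0,0,0,0]]' 0 20; python3 -m pendant '[[0,0,-0.01,0],[0,0,-0.02,0],[0,0,-0.02,0],[0,0,-0.02,0],[0,0,-0.02,0],[0,0,-0.02,0],[0,0,0,0],[0,0,0,0]]'
python3 - <<'E'
from h import *
print(r.read_state()["width"],r.read_state()["grip_force"],r.read_state()["ft_force"])
for i in range(3):
    S=r.camera("side")
    for o in r.outline_of("soap_box","side"):
        for z in (.018,.028):
            c,wh,a=rect(S,o["mask"],z);print("side",z,np.round(o["bbox"]),np.round(c),np.round(wh),round(a,1))
cv2.imwrite("pics/l.png",cv2.resize(S["img"][170:300,130:300],None,fx=4.5,fy=4.5,interpolation=2)[:,:,::-1])
where([.537,.054,.134],34.0)
E
```

```text
time: 7.58
ee_pos: [0.534, 0.2537, 0.0135]
eef_rot: [0.958, 0.287, -0.0, 0.0]
ft_force: [0.8, -0.4, 0.5]
width: 0.0694
grip_force: 0.0
time: 8.17
ee_pos: [0.5344, 0.2539, 0.0141]
eef_rot: [0.958, 0.287, 0.0, 0.0]
ft_force: [0.1, 0.2, -1.4]
width: 0.0595
grip_force: 20.0
time: 8.83
ee_pos: [0.535, 0.2542, 0.1255]
eef_rot: [0.958, 0.287, 0.001, 0.0]
ft_force: [0.2, -0.6, -0.8]
width: 0.0598
grip_force: 20.0
0.0597822290770372 19.999203281477094 [ 0.20597118 -0.64834699 -0.81809096]
side 0.018 [252. 249.  46.  24.] [539.  56.] [119.  98.] 35.1
side 0.028 [252. 249.  46.  24.] [531.  64.] [118.  97.] 35.1
side 0.018 [252. 247.  45.  27.] [541.  56.] [120.  99.] 33.6
side 0.028 [252. 247.  45.  27.] [533.  63.] [119.  98.] 33.6
side 0.018 [252. 247.  46.  26.] [541.  56.] [121. 100.] 33.6
side 0.028 [252. 247.  46.  26.] [533.  63.] [119.  98.] 33.6
pos [0.534  0.2536 0.1232] th 33.34 tilt [-0.001 -0.001 -1.   ] shift [-0.1072  0.1684 -0.0107] turn -0.0115
```

View pics/l.png

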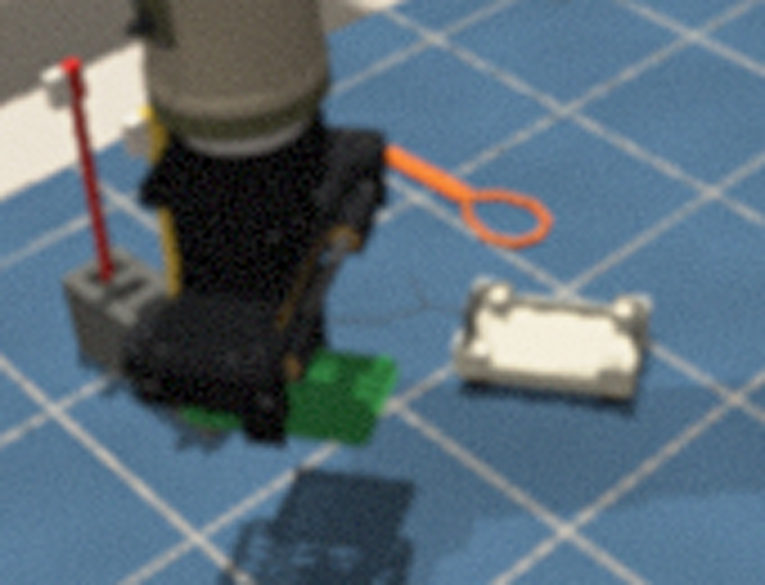

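The drainer is held level, its free end showing at (350,400). Moving above the box, then I'll fit the box and the drainer ends in both cameras.

```bash
python3 -m pendant '[[-0.013,0.021,0,-0.006],[-0.013,0.021,0,-0.006],[-0.013,0.021,0,0],[-0.013,0.021,0,0],[-0.013,0.021,0,0],[-0.013,0.021,0,0],[-0.013,0.021,0,0],[-0.013,0.021,0,0]]';python3 -m pendant '[[0,0,0.02,0],[0,0,0.01,0],[0,0,0,0],[0,0,0,0]]'
cat > fit.py <<'E'
from h import *
from scipy.optimize import minimize
T=r.camera("top");S=r.camera("side")
W=8
def soft(img,roi):
    x,y,w,h=roi;R_=img[y:y+h,x:x+w,0].astype(float);B=img[y:y+h,x:x+w,2].astype(float)
    return np.clip((R_-B+70)/70,0,1)   # whitish 1, blue 0
def box(x0,x1,y0,y1,z0,z1):return np.array([[x,y,z] for x in(x0,x1) for y in(y0,y1) for z in(z0,z1)])/1000
parts=[box(-56.5,56.5,-34.5,34.5,4,18)]+[box(*sorted((a*34,a*56.5)),*sorted((b*32,b*34.5)),18,28) for a in(-1,1) for b in(-1,1)]+[box(*sorted((a*54,a*56.5)),*sorted((b*12,b*34.5)),18,28) for a in(-1,1) for b in(-1,1)]
def render(d,p,roi):
    x,y,w,h=roi;m=np.zeros((h*W,w*W),np.uint8);Q=R.from_euler("z",p[3],degrees=True)
    for b in parts:
        u=(proj(d,Q.apply(b)+p[:3])-[x,y]+.5)*W-.5
        cv2.fillConvexPoly(m,cv2.convexHull(np.round(u*16).astype(np.int32)),255,shift=4)
    return cv2.GaussianBlur(cv2.resize(m,(w,h),interpolation=cv2.INTER_AREA)/255.,(0,0),.8)
rt=(185,183,62,62);rs=(218,222,72,52)
ld=lambda f:cv2.imread("pics/"+f)[:,:,::-1]
it=soft((ld("top0.png")/2.+ld("top.png")/2.),rt);is_=soft(ld("side0.png"),rs)
def cost(q,use):
    p=[q[0]/1000,q[1]/1000,q[2]/1000,q[3]]
    c=0
    if "t" in use:c+=((render(T,p,rt)-it)**2).sum()
    if "s" in use:c+=((render(S,p,rs)-is_)**2).sum()
    return c+.05*(q[2]-3)**2
for use in("ts","t","s"):
    f=minimize(cost,[537,54,3,34],args=(use,),method="Nelder-Mead",options=dict(initial_simplex=np.array([[537,54,3,34],[541,54,3,34],[537,58,3,34],[537,54,5,34],[537,54,3,37]]),xatol=.02,fatol=.01))
    print(use,f.x.round(2),round(f.fun,1))
    if use=="ts":b=f.x
s=r.read_state();M=R.from_quat(s["eef_rot"]);c=np.array(s["ee_pos"]);zt=c[2]-.0141+.008
print(c,s["ft_force"])
for d,n in((T,"top"),(S,"side")):
    I=d["img"].astype(int);m=(I[...,1]-np.maximum(I[...,0],I[...,2])>25).astype(np.uint8)
    P0=proj(d,c)[0].astype(int);m2=np.zeros_like(m);m2[P0[1]-60:P0[1]+60,P0[0]-60:P0[0]+60]=m[P0[1]-60:P0[1]+60,P0[0]-60:P0[0]+60]
    ys,xs=np.nonzero(m2);P=M.inv().apply(ray(d,np.c_[xs,ys],zt)-c)*1000
    k=(abs(P[:,0])<70)&(abs(P[:,1])<40)
    print(n,k.sum(),"tool x ends",np.percentile(P[k,0],[0,2,98,100]).round(1),"y",np.percentile(P[k,1],[1,99]).round(1))
where([b[0]/1000,b[1]/1000,.09],b[3])
v=[cv2.resize(d["img"][a:a+130,e:e+130],None,fx=3,fy=3,interpolation=2) for d,a,e in((T,150,150),(S,165,180))]
cv2.imwrite("pics/hov.png",np.hstack(v)[:,:,::-1])
E
python3 fit.py
```

```text
time: 9.8
ee_pos: [0.5414, 0.0552, 0.1237]
eef_rot: [0.956, 0.293, -0.0, -0.0]
ft_force: [0.9, 0.5, -1.9]
width: 0.0595
grip_force: 20.0
time: 10.13
ee_pos: [0.541, 0.0577, 0.0935]
eef_rot: [0.956, 0.293, -0.001, -0.001]
ft_force: [-1.0, 0.2, -0.1]
width: 0.0601
grip_force: 20.0
ts [536.79  54.46   5.26  33.47] 658.6
t [536.72  53.37   7.69  32.83] 294.2
s [535.6   55.49   5.62  33.19] 360.3
[0.54189736 0.05774622 0.09458078] [-0.48556254  0.72199737 -0.30080222]
top 69 tool x ends [-55.7 -55.1 -25.6 -24.4] y [ 7.1 29.3]
side 269 tool x ends [-54.  -52.7  45.4  48.9] y [-31.1  29.8]
pos [0.5419 0.0577 0.0946] th 34.13 tilt [ 0.     0.001 -1.   ] shift [-0.0061 -0.0001  0.0046] turn 0.0115
```

View pics/hov.png

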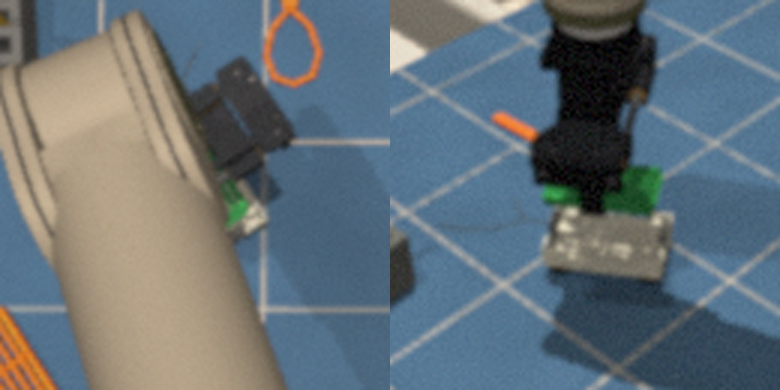

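Side view: the drainer's ends show at (555,190) and (650,190) over the box at (607,240). Its centre is about 2.7 mm towards tool −x. I'll check the box fit with an overlay before lowering.

```bash
cat > fit2.py <<'E'
exec(open("fit.py").read().split("rt=(185")[0])
rt=(185,183,62,62);rs=(222,226,64,46)
ld=lambda f:cv2.imread("pics/"+f)[:,:,::-1].astype(float)
A=(ld("top0.png")+ld("top.png"))/2;B=ld("side0.png")
def soft(img,roi):
    x,y,w,h=roi;q=img[y:y+h,x:x+w];v=q[...,0]-q[...,2];return v
parts.append(box(53,57,-11,11,18,40));parts.append(box(-57,-53,-11,11,18,40))
im={}
for d,a,roi,k in((T,A,rt,"t"),(S,B,rs,"s")):
    m=render(d,[.5368,.0545,.004,33.5],roi);v=soft(a,roi);lo=np.median(v[m<.01]);hi=np.median(v[m>.99]);print(k,lo,hi)
    im[k]=np.clip((v-lo)/(hi-lo),0,1)
def cost(q,use):
    p=[q[0]/1000,q[1]/1000,q[2]/1000,q[3]];c=.2*(q[2]-3)**2
    for k,d,roi in(("t",T,rt),("s",S,rs)):
        if k in use:c+=np.sqrt((render(d,p,roi)-im[k])**2+.01).sum()
    return c
for use in("ts","t","s"):
    i=np.array([537,54,3,34.]);f=minimize(cost,i,args=(use,),method="Nelder-Mead",options=dict(initial_simplex=np.vstack([i,i+np.diag([4,4,3,3])]),xatol=.02,fatol=.01))
    print(use,f.x.round(2),round(f.fun,1))
    if use=="ts":b=f.x
v=[]
for d,a,roi in((T,A,rt),(S,B,rs)):
    x,y,w,h=roi;m=render(d,[b[0]/1e3,b[1]/1e3,b[2]/1e3,b[3]],roi);u=cv2.resize(np.clip(a[y:y+h,x:x+w],0,255).astype(np.uint8),(w*6,h*6),interpolation=2)
    c,_=cv2.findContours((cv2.resize(m,(w*6,h*6))>.5).astype(np.uint8),0,1);cv2.drawContours(u,c,-1,(255,0,0),1)
    v.append(cv2.copyMakeBorder(u,0,372-h*6,0,0,0))
cv2.imwrite("pics/ov.png",np.hstack(v)[:,:,::-1])
E
python3 fit2.py
```

```text
t -57.0 18.5
s -56.0 30.0
ts [536.49  53.85   5.06  33.92] 987.5
t [536.08  53.61   5.5   33.29] 560.3
s [537.97  52.58   3.12  33.99] 426.2
```

View pics/ov.png

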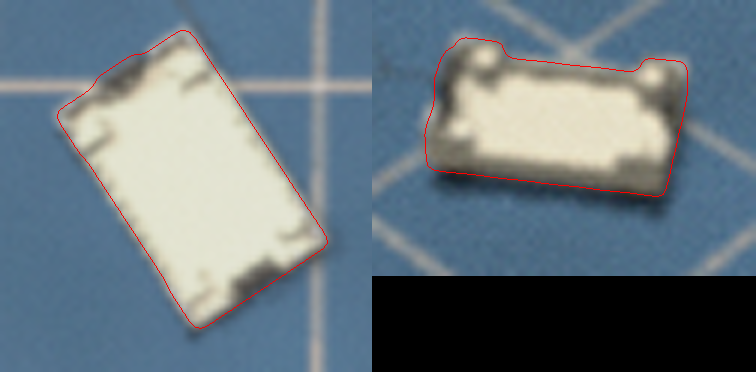

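The overlay contour hugs the box in both views: about (536.6, 53.8) mm, 33.8°, feet about 5 mm up. Correct and lower.

```bash
python3 -m pendant '[[-0.004,0.0005,0,0.006],[0,0,0.012,0],[0,0,0.012,0],[0,0,0.01,0],[0,0,0,0],[0,0,0,0]]';python3 -m pendant '[[0,0,0.002,0],[0,0,0.002,0],[0,0,0,0],[0,0,0,0]]';python3 -m pendant '[[0,0,0.001,0],[0,0,0.001,0],[0,0,0,0],[0,0,0,0]]'
python3 - <<'E'
from h import *
where([.5366,.0538,.05],33.8)
E
```

```text
time: 10.83
ee_pos: [0.538, 0.0539, 0.0589]
eef_rot: [0.957, 0.29, -0.001, -0.0]
ft_force: [0.7, 0.9, -0.8]
width: 0.0597
grip_force: 20.0
time: 11.17
ee_pos: [0.5388, 0.0538, 0.0562]
eef_rot: [0.957, 0.29, 0.0, 0.0]
ft_force: [-0.3, 0.5, -1.0]
width: 0.0596
grip_force: 20.0
time: 11.5
ee_pos: [0.5387, 0.0537, 0.054]
eef_rot: [0.957, 0.29, 0.0, 0.0]
ft_force: [-0.7, -0.2, -0.0]
width: 0.0596
grip_force: 20.0
pos [0.5387 0.0537 0.054 ] th 33.68 tilt [ 0. -0. -1.] shift [-0.0017 -0.0012  0.004 ] turn -0.0022
```

```bash
python3 -m pendant '[[0.001,-0.001,0.001,0],[0,0,0.001,0],[0,0,0,0],[0,0,0,0]]';python3 -m pendant '[[0,0,0.001,0],[0,0,0,0],[0,0,0,0]]';python3 -m pendant '[[0,0,0.001,0],[0,0,0,0],[0,0,0,0]]'
```

```text
time: 11.83
ee_pos: [0.5389, 0.0552, 0.052]
eef_rot: [0.957, 0.29, -0.0, 0.0]
ft_force: [-0.4, -0.0, -0.9]
width: 0.0597
grip_force: 20.0
time: 12.08
ee_pos: [0.539, 0.0551, 0.051]
eef_rot: [0.957, 0.29, -0.0, 0.0]
ft_force: [-0.7, -0.8, -1.2]
width: 0.0598
grip_force: 20.0
time: 12.33
ee_pos: [0.539, 0.0552, 0.05]
eef_rot: [0.957, 0.29, -0.0, 0.0]
ft_force: [-1.1, 0.1, -1.6]
width: 0.0595
grip_force: 20.0
```

```bash
for i in 1; do python3 -m pendant '[[0,0,0.001,0],[0,0,0,0],[0,0,0,0]]'; done;python3 -m pendant '[[0,0,0.001,0],[0,0,0,0],[0,0,0,0]]'
```

```text
time: 12.58
ee_pos: [0.5392, 0.0552, 0.0491]
eef_rot: [0.957, 0.29, 0.0, 0.0]
ft_force: [0.8, 1.0, 0.2]
width: 0.0596
grip_force: 20.0
time: 12.83
ee_pos: [0.5394, 0.0553, 0.0485]
eef_rot: [0.957, 0.29, 0.0, 0.0]
ft_force: [-0.7, -0.6, 5.7]
width: 0.0597
grip_force: 20.0
```

Contact is at TCP z ≈ 0.0487, which puts the underside about 30 mm above the box origin, as expected when lying on the clips. Releasing.

```bash
python3 -m pendant '[[0,0,0,0],[0,0,0,0],[0,0,0,0],[0,0,0,0],[0,0,0,0]]' 0.9; python3 -m pendant '[[0,0,-0.01,0],[0,0,-0.02,0],[0,0,-0.03,0],[0,0,-0.03,0],[0,0,0,0],[0,0,0,0],[0,0,0,0],[0,0,0,0]]' ; python3 -m pendant '[[0,0,0,0],[0,0,0,0],[0,0,0,0],[0,0,0,0]]' 0
python3 - <<'E'
from h import *
S=r.camera("side");T=r.camera("top")
v=[cv2.resize(d["img"][a:a+90,e:e+90],None,fx=4.4,fy=4.4,interpolation=2) for d,a,e in((T,170,170),(S,200,205))]
cv2.imwrite("pics/laid.png",np.hstack(v)[:,:,::-1])
for n,d in(("side",S),("top",T)):
    for o in r.outline_of("drainer",n):
        c,wh,a=rect(d,o["mask"],.035+.01);print(n,np.round(o["bbox"]),np.round(c,1),np.round(wh),round(a,1))
where([.5366,.0538,.1],33.8)
E
```

```text
time: 13.25
ee_pos: [0.5388, 0.0551, 0.0479]
eef_rot: [0.957, 0.29, -0.0, -0.0]
ft_force: [0.3, -0.2, 0.9]
width: 0.0771
grip_force: 0.0
time: 13.92
ee_pos: [0.5384, 0.055, 0.1373]
eef_rot: [0.957, 0.29, -0.001, -0.0]
ft_force: [0.5, -0.6, 0.1]
width: 0.0783
grip_force: 0.0
time: 14.25
ee_pos: [0.5388, 0.0552, 0.1377]
eef_rot: [0.957, 0.29, -0.0, -0.0]
ft_force: [0.2, -0.3, -0.4]
width: 0.0596
grip_force: 0.0
side [250. 315.  51.  31.] [356.3 246.7] [101.  68.] 34.1
side [251. 239.  33.  19.] [535.4  56.4] [99. 69.] 34.2
side [168. 335.  28.  29.] [446.9 400.6] [41. 74.] 80.9
top [ 93. 237.  24.  27.] [473.2 373.5] [47. 78.] 82.7
top [151. 272.  36.  47.] [378.1 217.5] [102.  60.] 34.8
pos [0.539  0.0552 0.138 ] th 33.68 tilt [-0. -0. -1.] shift [-0.0027 -0.0002  0.038 ] turn -0.002
```

View pics/laid.png

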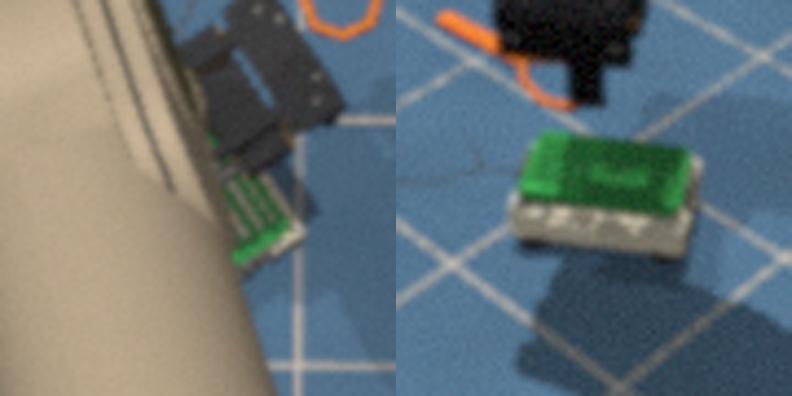

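The drainer lies level on the box in the side view (610,175). Next: closed fingers over the slats towards the +x end.

```bash
python3 -m pendant '[[0.013,0,0,0],[0.012,0,0,0],[0,0,0.02,0],[0,0,0.02,0],[0,0,0.02,0],[0,0,0.014,0],[0,0,0,0],[0,0,0,0]]' 0; python3 -m pendant '[[0,0,0.001,0],[0,0,0.001,0],[0,0,0.001,0],[0,0,0,0],[0,0,0,0]]'; python3 -m pendant '[[0,0,0.001,0],[0,0,0,0],[0,0,0,0]]';  python3 -m pendant '[[0,0,0.0005,0],[0,0,0,0],[0,0,0,0]]'
```

```text
time: 15.12
ee_pos: [0.5596, 0.0691, 0.0639]
eef_rot: [0.957, 0.29, -0.0, -0.0]
ft_force: [-0.0, -0.4, 0.4]
width: 0.0009
grip_force: 0.0
time: 15.53
ee_pos: [0.56, 0.069, 0.0614]
eef_rot: [0.957, 0.29, 0.0, 0.0]
ft_force: [0.0, -0.0, -0.4]
width: 0.0005
grip_force: 0.0
time: 15.78
ee_pos: [0.5598, 0.069, 0.06]
eef_rot: [0.957, 0.29, -0.0, 0.0]
ft_force: [0.1, 0.4, 0.4]
width: 0.0005
grip_force: 0.0
time: 16.03
ee_pos: [0.5598, 0.069, 0.0595]
eef_rot: [0.957, 0.29, -0.0, 0.0]
ft_force: [-0.6, 0.0, 0.6]
width: 0.0005
grip_force: 0.0
```

```bash
for i in 1; do python3 -m pendant '[[0,0,0.0005,0],[0,0,0,0],[0,0,0.0005,0],[0,0,0,0],[0,0,0,0]]'; python3 -m pendant '[[0,0,0.0005,0],[0,0,0,0],[0,0,0,0]]'; python3 -m pendant '[[0,0,0.0005,0],[0,0,0,0],[0,0,0,0]]'; python3 -m pendant '[[0,0,0.0005,0],[0,0,0,0],[0,0,0,0]]';done|grep -E "pos|ft"
```

```text
ee_pos: [0.5598, 0.069, 0.0585]
ft_force: [0.8, -0.1, -0.4]
ee_pos: [0.5599, 0.069, 0.0581]
ft_force: [-0.2, -0.2, 1.2]
ee_pos: [0.5601, 0.0691, 0.058]
ft_force: [-0.7, 0.2, 4.6]
ee_pos: [0.5601, 0.0691, 0.0575]
ft_force: [-1.5, -0.0, 6.6]
```

```bash
for i in 1; do python3 -m pendant '[[0,0,0.0005,0],[0,0,0,0],[0,0,0,0]]'; python3 -m pendant '[[0,0,0.0005,0],[0,0,0,0],[0,0,0,0]]';python3 -m pendant '[[0,0,0.0005,0],[0,0,0,0],[0,0,0,0]]';done|grep -E "pos|ft"
```

```text
ee_pos: [0.5602, 0.0691, 0.0572]
ft_force: [-1.1, -0.5, 6.9]
ee_pos: [0.5602, 0.069, 0.0568]
ft_force: [-1.2, -1.0, 9.1]
ee_pos: [0.5603, 0.069, 0.0564]
ft_force: [-2.9, -0.8, 11.0]
```

```bash
for i in 1; do python3 -m pendant '[[0,0,0.0005,0],[0,0,0,0],[0,0,0,0]]'; python3 -m pendant '[[0,0,0.0005,0],[0,0,0,0],[0,0,0,0]]';done|grep -E "pos|ft"
```

```text
ee_pos: [0.5604, 0.069, 0.056]
ft_force: [-2.5, -1.3, 12.0]
ee_pos: [0.5605, 0.0691, 0.0557]
ft_force: [-2.9, -1.0, 12.7]
```

```bash
for i in 1; do python3 -m pendant '[[0,0,0.0005,0],[0,0,0,0],[0,0,0,0]]'; python3 -m pendant '[[0,0,0.0005,0],[0,0,0,0],[0,0,0,0]]';done|grep -E "pos|ft"
```

```text
ee_pos: [0.5606, 0.069, 0.0553]
ft_force: [-2.1, -0.8, 14.1]
ee_pos: [0.5607, 0.0691, 0.055]
ft_force: [-3.4, -1.1, 15.1]
```

```bash
python3 -m pendant '[[0,0,0.0004,0],[0,0,0,0],[0,0,0,0]]' |grep -E "pos|ft"; python3 -m pendant '[[0,0,0.0003,0],[0,0,0,0],[0,0,0,0]]'|grep -E "pos|ft"
```

```text
ee_pos: [0.5606, 0.069, 0.0544]
ft_force: [-3.2, -1.2, 12.9]
ee_pos: [0.5604, 0.0691, 0.0533]
ft_force: [-0.4, -1.2, 5.4]
```

First end snapped (force fell from 15 to 5 N, z jumped). A small seating push, then lift and go to the other end.

```bash
python3 -m pendant '[[0,0,0.0005,0],[0,0,0,0],[0,0,0,0]]' |grep -E "pos|ft"; python3 -m pendant '[[0,0,0.0004,0],[0,0,0,0],[0,0,0,0]]'|grep -E "pos|ft"
```

```text
ee_pos: [0.5605, 0.0691, 0.0532]
ft_force: [-1.2, -0.9, 10.0]
ee_pos: [0.5605, 0.0691, 0.053]
ft_force: [-2.1, -1.1, 13.9]
```

```bash
python3 -m pendant '[[0,0,-0.003,0],[0,0,-0.01,0],[0,0,-0.005,0],[-0.019,0,0,0],[-0.019,0,0,0],[-0.018,0,0,0],[0,0,0,0],[0,0,0,0]]'|grep -E "pos|ft"; python3 -m pendant '[[0,0,0.005,0],[0,0,0.005,0],[0,0,0,0],[0,0,0,0]]' |grep -E "pos|ft"
```

```text
ee_pos: [0.5131, 0.0373, 0.0704]
ft_force: [0.7, -0.0, 0.0]
ee_pos: [0.5132, 0.0385, 0.0594]
ft_force: [0.0, -0.1, 0.0]
```

```bash
(python3 -m pendant '[[0,0,0.001,0],[0,0,0.001,0],[0,0,0,0],[0,0,0,0]]'; python3 -m pendant '[[0,0,0.0005,0],[0,0,0,0],[0,0,0,0]]'; python3 -m pendant '[[0,0,0.0005,0],[0,0,0,0],[0,0,0,0]]';python3 -m pendant '[[0,0,0.0005,0],[0,0,0,0],[0,0,0,0]]';python3 -m pendant '[[0,0,0.0005,0],[0,0,0,0],[0,0,0,0]]') |grep -E "pos|ft"
```

```text
ee_pos: [0.5132, 0.038, 0.058]
ft_force: [-0.1, -0.9, 0.6]
ee_pos: [0.5132, 0.0379, 0.0575]
ft_force: [0.3, -0.0, -0.3]
ee_pos: [0.5132, 0.0379, 0.0569]
ft_force: [-0.7, -0.5, -0.4]
ee_pos: [0.5132, 0.038, 0.0564]
ft_force: [0.2, -0.3, 0.8]
ee_pos: [0.5133, 0.038, 0.0561]
ft_force: [-0.4, -0.3, 3.9]
```

```bash
(python3 -m pendant '[[0,0,0.0005,0],[0,0,0,0],[0,0,0,0]]'; python3 -m pendant '[[0,0,0.0005,0],[0,0,0,0],[0,0,0,0]]';python3 -m pendant '[[0,0,0.0005,0],[0,0,0,0],[0,0,0,0]]';python3 -m pendant '[[0,0,0.0005,0],[0,0,0,0],[0,0,0,0]]') |grep -E "pos|ft"
```

```text
ee_pos: [0.5134, 0.038, 0.0557]
ft_force: [-0.6, -0.2, 4.6]
ee_pos: [0.5135, 0.038, 0.0552]
ft_force: [-1.8, 0.4, 5.0]
ee_pos: [0.5135, 0.038, 0.0547]
ft_force: [-1.0, -0.5, 5.3]
ee_pos: [0.5136, 0.038, 0.0544]
ft_force: [-0.8, -0.8, 6.7]
```

```bash
(python3 -m pendant '[[0,0,0.0005,0],[0,0,0,0],[0,0,0,0]]'; python3 -m pendant '[[0,0,0.0005,0],[0,0,0,0],[0,0,0,0]]';python3 -m pendant '[[0,0,0.0005,0],[0,0,0,0],[0,0,0,0]]') |grep -E "pos|ft"
```

```text
ee_pos: [0.5137, 0.038, 0.0539]
ft_force: [-0.3, -1.3, 6.4]
ee_pos: [0.5137, 0.0381, 0.0535]
ft_force: [-1.0, -0.4, 6.7]
ee_pos: [0.5131, 0.038, 0.0523]
ft_force: [0.9, 0.5, 1.9]
```

```bash
(python3 -m pendant '[[0,0,0.0005,0],[0,0,0,0],[0,0,0,0]]'; python3 -m pendant '[[0,0,0.0005,0],[0,0,0,0],[0,0,0,0]]';python3 -m pendant '[[0,0,0.0003,0],[0,0,0,0],[0,0,0,0]]') |grep -E "pos|ft"
```

```text
ee_pos: [0.5132, 0.038, 0.0522]
ft_force: [-2.1, -0.5, 7.8]
ee_pos: [0.5132, 0.038, 0.0521]
ft_force: [-5.3, -0.8, 13.2]
ee_pos: [0.5132, 0.038, 0.0521]
ft_force: [-6.5, -1.8, 16.8]
```

Second end snapped and hard at z 0.0521. Rechecking the first end's height.

```bash
(python3 -m pendant '[[0,0,-0.003,0],[0,0,-0.01,0],[0,0,-0.005,0],[0.019,0,0,0],[0.019,0,0,0],[0.018,0,0,0],[0,0,0,0],[0,0,0,0]]'; python3 -m pendant '[[0,0,0.008,0],[0,0,0.006,0],[0,0,0.002,0],[0,0,0,0],[0,0,0,0]]'; python3 -m pendant '[[0,0,0,0],[0,0,0.0005,0],[0,0,0,0],[0,0,0,0]]')|grep -E "pos|ft"
```

```text
ee_pos: [0.5599, 0.0697, 0.0693]
ft_force: [-0.3, -0.4, -0.7]
ee_pos: [0.5593, 0.0685, 0.0527]
ft_force: [0.8, 0.6, -0.1]
ee_pos: [0.5597, 0.069, 0.0526]
ft_force: [-0.9, -0.6, 0.2]
```

```bash
(python3 -m pendant '[[0,0,0.0005,0],[0,0,0,0],[0,0,0,0]]'; python3 -m pendant '[[0,0,0.0004,0],[0,0,0,0],[0,0,0,0]]'; python3 -m pendant '[[0,0,0.0004,0],[0,0,0,0],[0,0,0,0]]')|grep -E "pos|ft"
```

```text
ee_pos: [0.5599, 0.069, 0.0523]
ft_force: [-1.3, 0.4, 2.8]
ee_pos: [0.5599, 0.069, 0.0522]
ft_force: [-2.5, -0.9, 7.4]
ee_pos: [0.5599, 0.0691, 0.0521]
ft_force: [-4.2, -0.6, 11.1]
```

Both ends are hard at 0.0521, so the drainer is level and home. Withdrawing and taking a last look.

```bash
python3 -m pendant '[[0,0,-0.005,0],[0,0,-0.02,0],[0,0,-0.03,0],[0,0,-0.03,0],[0,0,-0.03,0],[0,0,-0.03,0],[0,0,0,0],[0,0,0,0]]'
python3 - <<'E'
from h import *
S=r.camera("side")
cv2.imwrite("pics/end.png",cv2.resize(S["img"][150:350,100:360],None,fx=3,fy=3,interpolation=2)[:,:,::-1])
E
```

```text
time: 27.62
ee_pos: [0.5607, 0.0692, 0.198]
eef_rot: [0.957, 0.29, 0.002, 0.001]
ft_force: [0.2, 0.3, -0.4]
width: 0.0005
grip_force: 0.0
```

View pics/end.png

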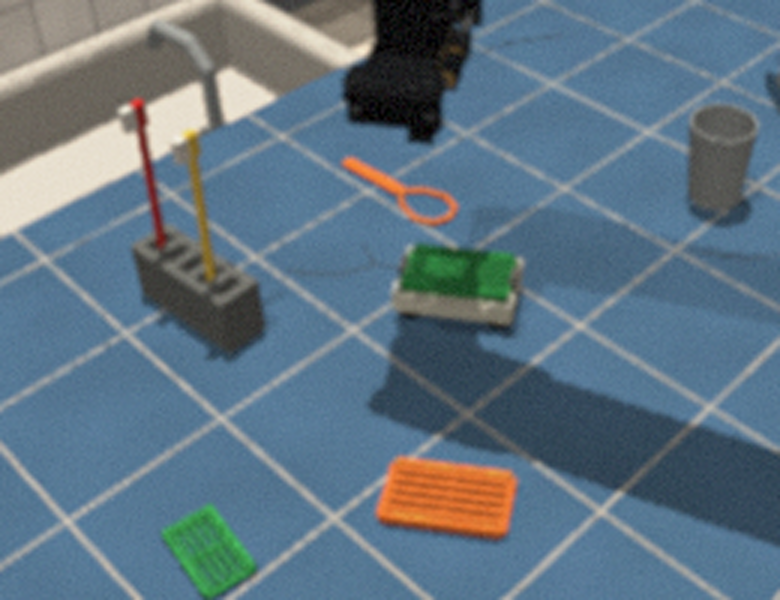

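The drainer sits down inside the box at (460,275). The stand, tumbler and tongue cleaner are where they were, and the gripper is clear.

```bash
python3 -c "
from bench import r
print(r.close_job())"
```

```text
the job is handed in; nothing more can be done
None
```

The large green drainer is back in the soap box: both ends snapped in and sit firm at the same height, the highest push I read was about 17 N, nothing else was touched, the hand is clear, and the job is handed in.

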